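Lay a gift carton on its back in the banding machine and start it

ROBOT

A 6-joint arm with a two-finger parallel gripper is mounted at the origin on the work surface. World frame = base frame: x ahead of the robot, y to its left, z up, the work surface at z = 0. Lengths are in mm, angles in rad, forces in N, time in s.
With the tool pointing down it reaches from about 350 to 775 mm from the base axis. Payload 7.3 kg.
Tool frame: the origin (TCP) lies at the very end of the fingers, on their centre line; the grasp point (between the pads) lies behind it (bot.grip_point_offset is the z of the grasp point in the tool frame, in mm); z points along the fingers, y is the line along which they close (so a half turn about z gives the same grasp; the last joint's range is limited). The gripper opens to 92 mm and grips with 3 to 60 N. Pads are 19 mm wide; open, the fingers measure 130 mm over their backs; the gripper's body (75 mm by 190 mm) begins 47 mm behind the grasp point.
Start: joints at [1.164, 0.342, 1.524, -0, 1.275, -0.146], TCP at [135.357, 507.27, 226.741] pointing down, gripper open.
Joint ranges: [-2.53, 2.53], [-0.77, 2.02], [0.04, 2.7], [-1, 4.14], [0.28, 2.66], [-3.11, 3.11]. Speed limits (rad/s): [2.57, 2.57, 3.14, 3.14, 3.14, 3.14].

INTERFACE

Orientations are given as [roll, pitch, yaw] about the fixed x, y, z axes, in that order (R = Rz(yaw) Ry(pitch) Rx(roll)).
In Python, from plant import bot gives the robot as it stands. The module is installed in compiled form; this text tells all that it offers.
- The arm moves only by the shell command python3 -m crank 'ROWS'. ROWS is JSON, a list that holds one entry, the list of rows, each a list of 5 numbers: the opening, from 0 (shut) to 1 (fully open), then the shift along the tool's x, y, z in cm, then the turn about the tool's z in degrees. In form: [[[claw, x, y, z, turn], ...]]. A call has exactly 10 rows; each row is the pose to reach, as a shift and turn from the pose commanded when the call began, along the tool's axes at that moment; what a row does not reach only later rows make up. A row lasts 1/10 s, in which the tool goes at most 50 mm and 8.59 degrees, less where a joint would pass 70% of its speed; a pose out of reach is approached as far as the arm can. A call with a gripper value outside its range is refused whole. The fingers move at their own pace and stop on an object; the grip force is fixed at half the most. Time passes only in rows, so rows that repeat a pose let the fingers close, or fill a call up. It gives the time, the measured TCP pose, the force, the opening and the grip force at its end, in the units of the state.
- bot.get_obs(): the state, without advancing time (a new reading comes with each control period).
- bot.capture(name): name is "scene" or "top" or "wrist"; returns (picture, depth): 480x640x3 uint8, red, green, blue; 480x640 float32, mm along the optical axis (not along the pixel's ray), 0 where there is no reading.
- bot.calibration(name): a dict with "vertical_fov" (degrees; the focal length in pixels is half the picture's height over the tangent of half this angle, whatever the lens; pixels are square), "cx", "cy" (the principal point, pixels), "rvec" (rotation vector, rad) and "tvec" (3), from world to camera coordinates, as OpenCV has them; the wrist camera has in their place "tool_from_camera" (4x4, takes a point from camera to tool coordinates, whose origin is the TCP and whose axes are the flange's). Camera axes: x right, y down, z forward; pixel columns grow to the right and rows downward; lengths in mm; the calibration is good to about 2 mm. A picture is of the moment at which its call begins: read the wrist's pose just before it. calibration takes no time and is no camera call.
- bot.close_job(): hands the job in; it is judged then, once.
The state is a dict: "time": time; "joint_positions": joint angles; "dq": joint speeds; "tau": joint torques, N m; "tool_pos": TCP position; "tcp_rot": TCP orientation; "contact_force": force on the tool from outside, world axes, zero at the start; "moment": the same for the moment, N m; "grip_width": finger opening in mm; "finger_force": force on a finger pad.
Only numpy, scipy, OpenCV 4.12 (cv2) and the standard library are available. Lean on these libraries where they do the work, as an engineer would, in place of code of your own. Each camera call takes 0.05 s, during which the arm holds its last target. There are 200 camera calls.

TASK

The brown and gold gift carton is standing upright on the infeed bed of the paper-banding machine, too deep to grip: push it over onto its back so that its gold front with the window faces up, slide it through the arch until it lies flush along the side guide and is pressed firmly home against the end stop, then press the green start button. Never push or strike the carton hard enough to crease the card, do not start the machine before the carton is home, and leave everything else where it stands.

Things in the scene. Friction and masses are not known exactly. Their poses are not given: they have to be found in the camera images.
- carton: The gift carton: stiff closed box, brown with a gold front, 88 mm deep (its x) x 110 wide (y) x 150 tall (z), 0.4 to 0.7 kg. Origin: centre of its underside as it stands; z up through its top, the gold front with its dark praline window faces -x, the plain back with a white label +x. Starts standing on the bed, gold front towards the infeed end (machine +y) within about 16 degrees.
- carton_push (a point): On the middle of the gold front, 20 mm below the carton's top. Pushed squarely here the carton tips over its lower back edge towards the arch (1 to 3 N; pushed low it only slides), passes balance at about 30 degrees and falls over by itself, its top end towards the arch.
- carton_mid (a point): The middle of the carton (75 mm up its z). Friction on the bed is 0.5 to 0.7: sliding the carton along takes 2 to 5 N. The card creases when the robot pushes or strikes it with more than 30 N.
- bander: The banding machine, rigid and fixed. Origin on the counter top, z up. Its flat bed lies 60 mm above the origin and spans x -170 to +130, y -220 to +310 mm of its frame; the bed's near side is -x. Work flows along its -y: infeed at +y, arch, end stop. The white drive cabinet, 240 x 180 mm, 200 mm tall, with its paper reel on the far side, lies at y -415 to -235.
- arch (a point): The grey arch over the bed: this point is on the bed, under the middle of the arch (machine x = 12, y = -140 mm). It is 34 mm thick along y; its legs stand at machine x -112 to -88 and 112 to 136; clear height 140 mm above the bed, its top 224 mm above the counter.
- guide: The side guide: a fixed steel rail along the far side of the bed, 42 mm tall, 12 thick, 370 long (machine y -200 to +170). Origin at bed level at its stop end, on its working face, which looks along the machine's -x (at machine x = 90 mm); its y runs along the rail to the infeed. The carton's 150 mm long side lies along it, touching.
- stop: The end stop: a fixed steel plate with a black pressure pad, 100 mm wide, 52 tall, square to the guide, beyond the arch. Origin at bed level, mid working face (machine x = 35, y = -200 mm), which looks along machine +y. The carton's top end comes against it. The machine registers a carton only once it has been pressed on with 5 N or more for a quarter of a second.
- start (a joint): The green start button: travel in m, 0 released, 0.006 fully down; sprung, 1.5 N to start moving and 5 N fully down; it counts as pressed from 0.004.
- start_top (a point): Centre of the top of the green start button, 30 mm diameter, on the near side of the bed (machine x = -148, y = -55 mm; top 22 mm above the bed when released). Pressed straight down.
- carton_red: Bystander, not to be moved: wine-red carton, 88 x 110 x 150 mm, standing on the counter to the left of the machine. Origin at the centre of its underside.
- carton_green: Bystander, not to be moved: dark green carton, 88 x 110 x 150 mm, standing on the counter to the left of the machine. Origin at the centre of its underside.
- jar: Bystander, not to be moved: amber glass jar with a brass cap, 90 mm diameter, 150 mm tall, standing on the counter to the left. Origin at the centre of its underside.
- tin: Bystander, not to be moved: round brass-coloured tin, 100 mm diameter, 60 mm tall, on the counter to the right. Origin at the centre of its underside.
- small_box: Bystander, not to be moved: small gold gift box with red ribbon, 80 x 80 x 40 mm, standing on the drive cabinet. Origin at the centre of its underside.
- spool: Bystander, not to be moved: pink ribbon spool, 72 mm diameter, 32 mm tall, lying on the machine's drive cabinet. Origin at the centre of its underside.

How it is judged:
By the outcome, as a careful person would: the job done as asked, in the order asked, and still so for the second after the job is handed in, with the robot touching nothing.
It also fails if it takes over 69 s, if anything falls off the work surface, if the arm or the gripper's body presses on something with over 40 N, if the wrist force passes 120 N, or if a joint passes its speed limit or range.

## Working session

There is one attempt and no reset: what is moved stays moved. The work goes in short steps, Python scripts to look and compute and a shell command to move; the robot and the scene stay as the last step left them, time stands still between calls to the robot, and variables do not carry over. Pictures are saved under pics/ and viewed, at most 10 in all, crops included, and the job is handed in when it is done.

```bash
mkdir -p pics; cat > h.py <<'E'
import numpy as np, cv2
from plant import bot
from scipy.spatial.transform import Rotation as R
def cam(n):
    c=bot.calibration(n); f=240/np.tan(np.radians(c["vertical_fov"])/2)
    return c,f
def world(n,d):
    c,f=cam(n); v,u=np.mgrid[:480,:640]
    P=np.dstack([(u-c["cx"])/f*d,(v-c["cy"])/f*d,d])
    M=cv2.Rodrigues(np.array(c["rvec"],float))[0]
    W=(P-np.array(c["tvec"]).ravel())@M
    W[d==0]=np.nan
    return W
E
python3 - <<'E'
from h import *
for n in("scene","top"):
    p,d=bot.capture(n); cv2.imwrite(f"pics/{n}0.png",p[:,:,::-1]); np.savez(f"{n}0.npz",p=p,W=world(n,d))
o=bot.get_obs(); print(o)
E
```

```text
{'time': 0.1, 'joint_positions': array([ 1.16402012e+00,  3.42639537e-01,  1.52489080e+00,  2.89628093e-05,
        1.27539315e+00, -1.46009071e-01]), 'dq': array([ 0.00015515, -0.00250775, -0.00281661,  0.00010704, -0.00103382,
       -0.0012614 ]), 'tau': array([ 1.99126598e-04, -4.32011247e+01, -2.44694960e+01,  7.19462684e-02,
        5.26215881e-02, -3.11277063e-05]), 'tool_pos': array([135.19270748, 506.9369714 , 226.13217943]), 'tcp_rot': array([-3.14028000e+00, -2.21027311e-04,  2.88081692e+00]), 'contact_force': array([-0.97357664,  0.50034005,  0.31378132]), 'moment': array([-0.02154359,  0.00472776, -0.02731232]), 'finger_force': 0.0, 'grip_width': 92.1444406469536}
```

View pics/scene0.png

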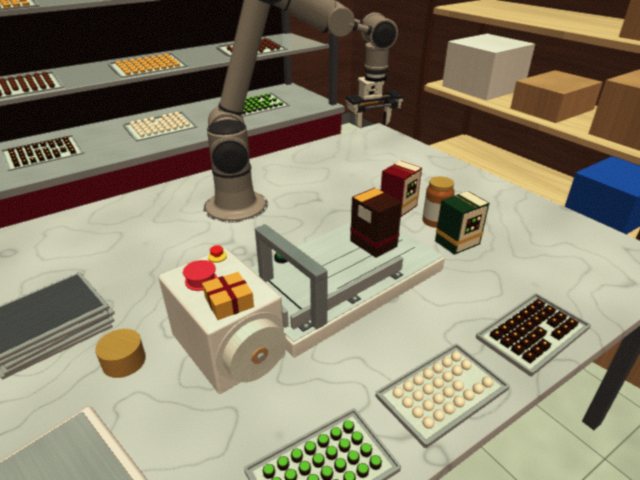

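View pics/top0.png

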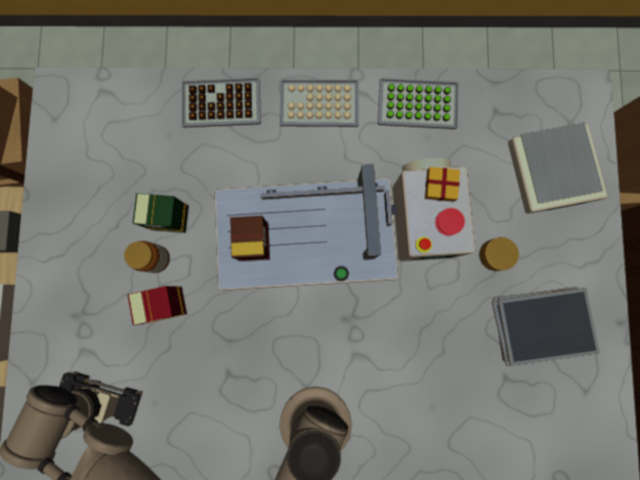

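The scene view shows the carton standing near the infeed end. In the top view its top is at about (250,237), the bed at (215-398, 180-290), the arch at (370,210), the guide along row 190 and the button at (341,273). The bystanders stand to the left at columns 130-185. Now I measure these.

```bash
python3 - <<'E'
from h import *
z=np.load("top0.npz"); W=z["W"]; p=z["p"].astype(int)
def rect(m,name):
    q=W[m][:,:2].astype(np.float32); r=cv2.minAreaRect(q); print(name,len(q),np.round(np.array(r[0]),1),np.round(r[1],1),round(r[2],2),'z',np.nanmedian(W[m][:,2]).round(1)); return r
v,u=np.mgrid[:480,:640]
Z=W[:,:,2]
box=lambda a,b,c,d:(u>a)&(u<b)&(v>c)&(v<d)
for uv in [(250,225),(250,250),(290,250),(370,210),(341,273),(420,185),(240,280)]: print(uv,W[uv[1],uv[0]].round(1))
rect(box(205,405,170,300)&(abs(Z-60)<6),"bed")
rect(box(225,275,210,265)&(abs(Z-210)<8),"carton top")
rect(box(350,385,160,262)&(abs(Z-224)<8),"arch")
g=p[:,:,1]-p[:,:,0]
rect(box(330,352,262,285)&(g>30),"button")
rect(box(262,360,180,205)&(Z>95)&(Z<108),"guide")
rect(box(382,398,180,235)&(Z>105)&(Z<118),"stop")
for n,b in (("green",(130,190,185,235)),("jar",(120,170,235,275)),("red",(120,190,280,330))): rect(box(*b)&(abs(Z-150)<8),n)
E
```

```text
(250, 225) [566.1 179.7 209.5]
(250, 250) [498.1 177.1 213.4]
(290, 250) [513.8  81.3  56.2]
(370, 210) [ 608.3 -142.4  220.1]
(341, 273) [445.3 -71.4  83.1]
(420, 185) [ 683.1 -281.5  197.9]
(240, 280) [422.  229.   58.1]
bed 13394 [564.5  31.5] [309.  552.6] 4.21 z 59.6
carton top 1343 [535.4 189.5] [110.5  89.2] 3.75 z 209.9
arch 1169 [ 609.9 -143.3] [247.4  36.3] 4.75 z 223.5
button 89 [444.1 -71.8] [26.8 27.8] 44.18 z 80.5
guide 415 [681.3  18.7] [ 25.8 287. ] 7.02 z 101.0
stop 160 [ 651.6 -217.6] [127.4  37.6] 4.47 z 111.3
green 1196 [616.4 469.1] [113.1  90.1] 85.98 z 149.8
jar 600 [486.5 505.9] [76.3 74.1] 89.42 z 149.2
red 1286 [346.4 465.2] [ 88.7 113.2] 13.73 z 149.9
```

```bash
cat >> h.py <<'E'
TH=np.radians(4.5); O=np.array([587.2,-5.0])
RM=np.array([[np.cos(TH),-np.sin(TH)],[np.sin(TH),np.cos(TH)]])
def m2w(x,y): return O+RM@[x,y]
def w2m(q): return (np.asarray(q)[...,:2]-O)@RM
def go(x,y,z,yaw=94.5):
    o=bot.get_obs(); t=o["tool_pos"]; Rt=R.from_euler("xyz",o["tcp_rot"])
    d=Rt.inv().apply(np.r_[m2w(x,y),z]-t)/10
    print("tcp machine",w2m(t).round(1),round(t[2],1),"shift cm",d.round(2),"turn",round(((np.degrees(o["tcp_rot"][2])-yaw+180)%360)-180,2),"t",o["time"],"F",o["contact_force"].round(1),"grip",bot.grip_point_offset)
E
python3 -c "
from h import *
go(-36,285,226)"
python3 -m crank '[[[0.3,-4.4,-1.2,0,7],[0.3,-8.8,-2.5,0,14],[0.3,-13.2,-3.7,0,21],[0.3,-17.6,-5,0,28],[0.3,-22,-6.2,0,35],[0.3,-26.5,-7.4,0,42],[0.3,-31,-8.7,0,49],[0.3,-35.3,-9.9,0,56],[0.3,-39.7,-11.2,0,63],[0.3,-44.1,-12.4,0,70.5]]]'
python3 - <<'E'
from h import *
p,d=bot.capture("wrist"); cv2.imwrite("pics/w1.png",p[:,:,::-1])
go(-36,285,190)
E
```

```text
tcp machine [-410.4  545.8] 226.1 shift cm [-4.399e+01 -1.213e+01  2.000e-02] turn 70.56 t 0.1 F [-1.   0.5  0.3] grip -18.8
time: 1.1
tool_pos: [530.7, 272.4, 226.3]
tcp_rot: [-3.141, 0.0, 1.645]
contact_force: [-0.3, 1.4, 0.4]
grip_width: 27.9
finger_force: 0.0
tcp machine [-29.2 276.4] 225.7 shift cm [ 0.86 -0.7   3.57] turn -0.89 t 1.15 F [ 1.9 -3.8  0. ] grip -18.8
```

```bash

python3 -m crank '[[[0.3,0,0,0,0],[0.3,0,0,0.9,0],[0.3,0,0,1.8,0],[0.3,0,0,2.7,0],[0.3,0,0,3.6,0],[0.3,0,0,3.6,0],[0.3,0,0,3.6,0],[0.3,0,0,3.6,0],[0.3,0,0,3.6,0],[0.3,0,0,3.6,0]]]'
python3 - <<'E'
from h import *
go(-36,240,190)
p,d=bot.capture("top"); W=world("top",d);v,u=np.mgrid[:480,:640]
m=(u>225)&(u<275)&(v>210)&(v<265)&(abs(W[:,:,2]-210)<8)&(w2m(W)[:,:,1]<250); q=w2m(W[m]).astype(np.float32); print(cv2.minAreaRect(q),np.percentile(q,[1,99],axis=0))
E
```

```text
time: 2.15
tool_pos: [529.6, 273.8, 191.1]
tcp_rot: [3.141, -0.0, 1.65]
contact_force: [0.2, 0.2, -0.5]
grip_width: 27.3
finger_force: 0.0
tcp machine [-35.5 282.4] 191.1 shift cm [-4.24 -0.05  0.11] turn 0.05 t 2.15 F [ 0.2  0.2 -0.5] grip -18.8
((-36.413997650146484, 197.7093963623047), (89.42529296875, 110.84405517578125), 88.92301940917969) [[-91.04243645 153.87599121]
 [ 17.25577963 240.65309647]]
```

```bash

python3 -m crank '[[[0.3,-0.9,0,0,0],[0.3,-1.6,0,0,0],[0.3,-2.1,0,0,0],[0.3,-2.6,0,0,0],[0.3,-3.1,0,0,0],[0.3,-3.6,0,0,0],[0.3,-4.1,0,0,0],[0.3,-4.6,0,0,0],[0.3,-5.2,0,0,0],[0.3,-5.8,0,0,0]]]'
python3 -m crank '[[[0.3,-0.6,0,0,0],[0.3,-1.2,0,0,0],[0.3,-1.8,0,0,0],[0.3,-2.4,0,0,0],[0.3,-3,0,0,0],[0.3,-3.6,0,0,0],[0.3,-4.2,0,0,0],[0.3,-4.8,0,0,0],[0.3,-4.8,0,0,0],[0.3,-4.8,0,0,0]]]'
python3 - <<'E'
from h import *
go(-36,240,190)
p,d=bot.capture("scene"); cv2.imwrite("pics/s2.png",p[:,:,::-1])
E
```

```text
time: 3.2
tool_pos: [534.1, 215.5, 190.8]
tcp_rot: [3.141, 0.0, 1.651]
contact_force: [-0.7, 1.4, 1.5]
grip_width: 27.6
finger_force: 1.3
time: 4.2
tool_pos: [537.9, 167.9, 190.7]
tcp_rot: [-3.142, -0.0, 1.65]
contact_force: [0.3, -0.4, -0.0]
grip_width: 27.5
finger_force: 0.0
tcp machine [-35.6 176.3] 190.7 shift cm [ 6.37 -0.04  0.07] turn 0.03 t 4.2 F [ 0.3 -0.4 -0. ] grip -18.8
```

View pics/s2.png

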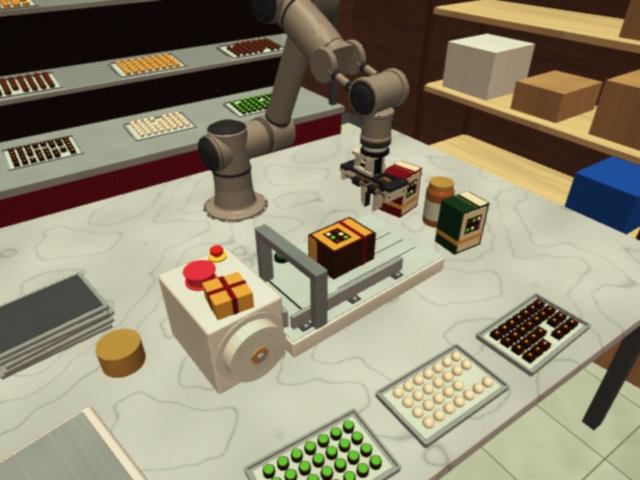

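The carton now lies on its back with the gold front and window up, at about (342,245). Next I measure its pose.

```bash
cat >> h.py <<'E'
def lying():
    p,d=bot.capture("top"); W=world("top",d); M=w2m(W)
    m=(abs(W[:,:,2]-148)<7)&(M[:,:,0]>-130)&(M[:,:,0]<110)&(M[:,:,1]>-215)&(M[:,:,1]<200)
    m=cv2.morphologyEx(m.astype(np.uint8),cv2.MORPH_OPEN,np.ones((5,5)))>0
    q=M[m].astype(np.float32); r=cv2.minAreaRect(q); print("carton",np.round(r[0],1),np.round(r[1],1),round(r[2],2),"pct",np.percentile(q,[1,99],axis=0).round(1)); return p
E
python3 - <<'E'
from h import *
lying(); go(-130,80,190)
E
```

```text
carton [-38.7  72.2] [150.5 111.9] 88.73 pct [[-92.8  -0.9]
 [ 15.8 145.6]]
tcp machine [-35.6 176.6] 190.7 shift cm [-9.65 -9.45  0.07] turn 0.07 t 4.3 F [ 0.6 -0.   0.8] grip -18.8
```

```bash

python3 -m crank '[[[0.6,-1,-1,0,8.5],[0.6,-2,-2,0,17],[0.6,-3,-3,0,25.5],[0.6,-4,-4,0,34],[0.6,-5,-5,0,42.5],[0.6,-6,-6,0,51],[0.6,-7,-7,0,59.5],[0.6,-8,-8,0,68],[0.6,-9,-9,0,76.5],[0.6,-10.4,-9.4,0,85]]]'
python3 -m crank '[[[0.6,0,0,0,5],[0.6,0,0,0,5],[0.6,0,0,0,5],[0.6,0,0,1.5,5],[0.6,0,0,3,5],[0.6,0,0,4.5,5],[0.6,0,0,6,5],[0.6,0,0,7.5,5],[0.6,0,0,8.3,5],[0.6,0,0,8.3,5]]]'
python3 -c "
from h import *
go(-125,72,107,4.5)"
```

```text
time: 5.3
tool_pos: [451.6, 57.1, 190.8]
tcp_rot: [-3.141, 0.0, 0.162]
contact_force: [0.5, -0.2, -0.2]
grip_width: 54.6
finger_force: 0.0
time: 6.3
tool_pos: [451.9, 57.2, 106.9]
tcp_rot: [-3.141, 0.002, 0.081]
contact_force: [0.7, 0.3, 0.3]
grip_width: 55.3
finger_force: 0.0
tcp machine [-130.    72.7] 106.9 shift cm [ 0.5   0.07 -0.01] turn 0.15 t 6.3 F [0.7 0.3 0.3] grip -18.8
```

```bash

python3 -m crank '[[[0.6,0.9,0,0,0],[0.6,1.6,0,0,0],[0.6,2.1,0,0,0],[0.6,2.5,0,0,0],[0.6,2.9,0,0,0],[0.6,3.3,0,0,0],[0.6,3.8,0,0,0],[0.6,4.3,0,0,0],[0.6,4.8,0,0,0],[0.6,5.3,0,0,0]]]'
python3 -m crank '[[[0.6,0.5,0,0,0],[0.6,1,0,0,0],[0.6,1.5,0,0,0],[0.6,2,0,0,0],[0.6,2.5,0,0,0],[0.6,3,0,0,0],[0.6,3.4,0,0,0],[0.6,3.7,0,0,0],[0.6,3.9,0,0,0],[0.6,3.9,0,0,0]]]'
python3 -c "
from h import *
go(-30,72,107,4.5); lying()"
```

```text
time: 7.3
tool_pos: [504.2, 61.2, 107.7]
tcp_rot: [-3.141, 0.003, 0.08]
contact_force: [-5.5, 0.6, 3.1]
grip_width: 55.5
finger_force: 2.9
time: 8.3
tool_pos: [543.7, 64.3, 107.7]
tcp_rot: [-3.141, 0.001, 0.08]
contact_force: [-3.7, 0.3, 2.9]
grip_width: 54.9
finger_force: 2.0
tcp machine [-37.9  72.5] 107.7 shift cm [0.79 0.05 0.06] turn 0.07 t 8.3 F [-3.7  0.3  2.9] grip -18.8
carton [70. 70.] [140.8  23.3] 89.59 pct [[ 58.8   0.2]
 [ 81.2 139.9]]
```

```bash

python3 -m crank '[[[0.6,0.1,0,0,0],[0.6,0.2,0,0,0],[0.6,0.3,0,0,0],[0.6,0.4,0,0,0],[0.6,0.5,0,0,0],[0.6,0.5,0,0,0],[0.6,0.5,0,0,0],[0.6,0.5,0,0,0],[0.6,0.5,0,0,0],[0.6,0.5,0,0,0]]]'
python3 -m crank '[[[0.6,0.05,0,0,0],[0.6,0.1,0,0,0],[0.6,0.15,0,0,0],[0.6,0.2,0,0,0],[0.6,0.2,0,0,0],[0.6,0.2,0,0,0],[0.6,0.2,0,0,0],[0.6,0.2,0,0,0],[0.6,0.2,0,0,0],[0.6,0.2,0,0,0]]]'

```

```text
time: 9.35
tool_pos: [548.7, 64.7, 107.6]
tcp_rot: [-3.141, 0.001, 0.08]
contact_force: [-4.7, -0.3, 2.2]
grip_width: 54.9
finger_force: 2.6
time: 10.35
tool_pos: [551.3, 64.8, 107.6]
tcp_rot: [-3.142, -0.0, 0.08]
contact_force: [-2.3, 1.1, -0.1]
grip_width: 54.9
finger_force: 1.1
```

Now smaller advances until the force rises.

```bash

python3 -m crank '[[[0.6,0.05,0,0,0],[0.6,0.1,0,0,0],[0.6,0.15,0,0,0],[0.6,0.2,0,0,0],[0.6,0.2,0,0,0],[0.6,0.2,0,0,0],[0.6,0.2,0,0,0],[0.6,0.2,0,0,0],[0.6,0.2,0,0,0],[0.6,0.2,0,0,0]]]'
```

```text
time: 11.35
tool_pos: [552.6, 64.9, 107.6]
tcp_rot: [-3.141, 0.001, 0.079]
contact_force: [-5.1, 0.3, 1.5]
grip_width: 55.4
finger_force: 2.6
```

```bash

python3 -m crank '[[[0.6,0.05,0,0,0],[0.6,0.1,0,0,0],[0.6,0.1,0,0,0],[0.6,0.1,0,0,0],[0.6,0.1,0,0,0],[0.6,0.1,0,0,0],[0.6,0.1,0,0,0],[0.6,0.1,0,0,0],[0.6,0.1,0,0,0],[0.6,0.1,0,0,0]]]'
```

```text
time: 12.35
tool_pos: [552.6, 65.0, 107.7]
tcp_rot: [-3.141, 0.003, 0.079]
contact_force: [-9.2, -0.1, 3.9]
grip_width: 54.9
finger_force: 4.5
```

```bash

python3 -m crank '[[[0.6,-0.5,0,0,0],[0.6,-1.5,0,0,0],[0.6,-2.5,0,0,0],[0.6,-3,0,-2,0],[0.6,-3,0,-4,0],[0.6,-3,0,-6,0],[0.6,-3,0,-8,0],[0.6,-3,0,-9,0],[0.6,-3,0,-9,0],[0.6,-3,0,-9,0]]]'
python3 - <<'E'
from h import *
lying(); go(35,185,198)
E
```

```text
time: 13.35
tool_pos: [523.7, 62.6, 197.1]
tcp_rot: [-3.141, 0.001, 0.079]
contact_force: [-0.3, -0.3, 0.5]
grip_width: 54.9
finger_force: 0.0
carton [72.7 74.3] [148.3  38.2] 89.34 pct [[ 53.8   1.2]
 [ 90.  146.2]]
tcp machine [-58.1  72.4] 196.7 shift cm [  9.32 -11.25  -0.15] turn -89.95 t 13.4 F [-0.5 -0.8  0.6] grip -18.8
```

```bash

python3 -m crank '[[[0.6,1,-1.2,0,-8.5],[0.6,2,-2.4,0,-17],[0.6,3,-3.6,0,-25.5],[0.6,4,-4.8,0,-34],[0.6,5,-6,0,-42.5],[0.6,6,-7.2,0,-51],[0.6,7,-8.4,0,-59.5],[0.6,8,-9.6,0,-68],[0.6,9,-10.8,0,-76.5],[0.6,9.3,-11.3,0,-85]]]'
python3 -m crank '[[[0.6,0,0,0,-5],[0.6,0,0,0,-5],[0.6,0,0,0,-5],[0.6,0,0,1.5,-5],[0.6,0,0,3,-5],[0.6,0,0,4.5,-5],[0.6,0,0,6,-5],[0.6,0,0,7.5,-5],[0.6,0,0,8.6,-5],[0.6,0,0,8.6,-5]]]'
python3 - <<'E'
from h import *
p=lying(); go(35,158,110)
E
```

```text
time: 14.4
tool_pos: [608.0, 183.7, 195.8]
tcp_rot: [-3.139, 0.0, 1.57]
contact_force: [-1.2, 0.9, 0.5]
grip_width: 55.0
finger_force: 0.0
time: 15.4
tool_pos: [606.9, 182.3, 109.8]
tcp_rot: [-3.138, 0.0, 1.649]
contact_force: [0.6, 0.4, -0.1]
grip_width: 54.9
finger_force: 0.0
carton [35.3 73.5] [112.  150.8] 0.5 pct [[-1.870e+01 -1.000e-01]
 [ 8.950e+01  1.467e+02]]
tcp machine [ 35.  185.3] 111.1 shift cm [-2.73 -0.    0.11] turn -0.0 t 15.45 F [-0.2  0.3  0.5] grip -18.8
```

```bash

python3 -m crank '[[[0.6,-0.9,0,0,0],[0.6,-1.7,0,0,0],[0.6,-2.2,0,0,0],[0.6,-2.6,0,0,0],[0.6,-3,0,0,0],[0.6,-3.6,0,0,0],[0.6,-4.3,0,0,0],[0.6,-5,0,0,0],[0.6,-5.7,0,0,0],[0.6,-6.4,0,0,0]]]'
python3 -m crank '[[[0.6,-0.7,0,0,0],[0.6,-1.4,0,0,0],[0.6,-2.1,0,0,0],[0.6,-2.8,0,0,0],[0.6,-3.5,0,0,0],[0.6,-4.2,0,0,0],[0.6,-4.9,0,0,0],[0.6,-5.6,0,0,0],[0.6,-6.3,0,0,0],[0.6,-6.8,0,0,0]]]'
python3 - <<'E'
from h import *
p=lying(); go(35,-20,110); cv2.imwrite("pics/t3.png",p[:,:,::-1])
E
```

```text
time: 16.45
tool_pos: [612.8, 119.9, 112.2]
tcp_rot: [3.141, -0.002, 1.651]
contact_force: [-2.5, 4.7, 3.4]
grip_width: 54.9
finger_force: 3.0
time: 17.45
tool_pos: [617.9, 52.2, 112.2]
tcp_rot: [-3.141, -0.002, 1.65]
contact_force: [-2.7, 6.6, 4.4]
grip_width: 55.3
finger_force: 3.5
carton [ 35.  -52.9] [105.5 110.9] 89.7 pct [[ -19.6 -104.6]
 [  88.5   -2.6]]
tcp machine [35.1 53.8] 112.2 shift cm [-7.38 -0.02  0.21] turn 0.03 t 17.5 F [-2.7  4.2  3.5] grip -18.8
```

View pics/t3.png

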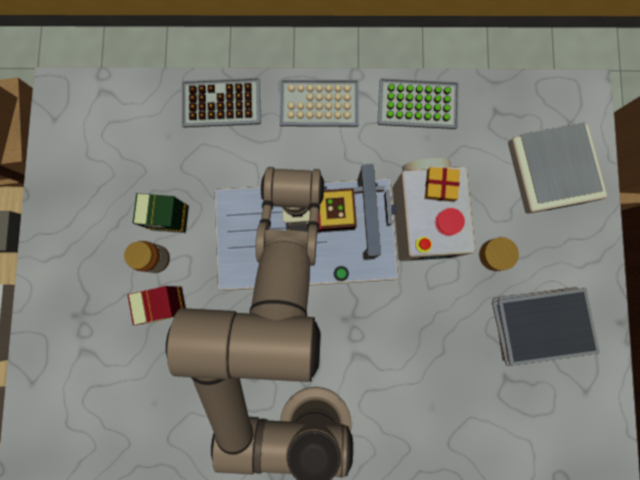

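The carton lies gold side up just before the arch, at about (337,208), and it is still parallel to the guide. I keep pushing, slower near the stop.

```bash

python3 -m crank '[[[0.6,-0.7,0,0,0],[0.6,-1.4,0,0,0],[0.6,-2.1,0,0,0],[0.6,-2.8,0,0,0],[0.6,-3.5,0,0,0],[0.6,-4.2,0,0,0],[0.6,-4.9,0,0,0],[0.6,-5.6,0,0,0],[0.6,-6.3,0,0,0],[0.6,-7,0,0,0]]]'
python3 -m crank '[[[0.6,-0.3,0,0,0],[0.6,-0.6,0,0,0],[0.6,-0.9,0,0,0],[0.6,-1.1,0,0,0],[0.6,-1.3,0,0,0],[0.6,-1.5,0,0,0],[0.6,-1.6,0,0,0],[0.6,-1.7,0,0,0],[0.6,-1.8,0,0,0],[0.6,-1.8,0,0,0]]]'
python3 - <<'E'
from h import *
go(35,-40,110)
E
```

```text
time: 18.5
tool_pos: [623.1, -17.1, 112.1]
tcp_rot: [-3.14, -0.003, 1.65]
contact_force: [-3.3, 7.8, 5.0]
grip_width: 55.0
finger_force: 4.1
time: 19.5
tool_pos: [624.5, -34.9, 112.1]
tcp_rot: [-3.14, -0.003, 1.65]
contact_force: [-3.4, 7.3, 5.6]
grip_width: 55.2
finger_force: 3.8
tcp machine [ 34.9 -32.7] 112.1 shift cm [-0.73  0.01  0.21] turn 0.05 t 19.5 F [-3.4  7.3  5.6] grip -18.8
```

```bash

python3 -m crank '[[[0.6,-0.1,0,0,0],[0.6,-0.2,0,0,0],[0.6,-0.3,0,0,0],[0.6,-0.4,0,0,0],[0.6,-0.5,0,0,0],[0.6,-0.5,0,0,0],[0.6,-0.5,0,0,0],[0.6,-0.5,0,0,0],[0.6,-0.5,0,0,0],[0.6,-0.5,0,0,0]]]'
python3 -m crank '[[[0.6,-0.05,0,0,0],[0.6,-0.1,0,0,0],[0.6,-0.15,0,0,0],[0.6,-0.2,0,0,0],[0.6,-0.2,0,0,0],[0.6,-0.2,0,0,0],[0.6,-0.2,0,0,0],[0.6,-0.2,0,0,0],[0.6,-0.2,0,0,0],[0.6,-0.2,0,0,0]]]'

```

```text
time: 20.5
tool_pos: [624.9, -39.8, 112.1]
tcp_rot: [-3.14, -0.003, 1.65]
contact_force: [-3.3, 7.3, 4.9]
grip_width: 55.1
finger_force: 3.8
time: 21.5
tool_pos: [625.1, -41.7, 112.1]
tcp_rot: [-3.14, -0.003, 1.65]
contact_force: [-4.2, 8.6, 5.3]
grip_width: 54.7
finger_force: 4.0
```

```bash

python3 -m crank '[[[0.6,-0.05,0,0,0],[0.6,-0.1,0,0,0],[0.6,-0.15,0,0,0],[0.6,-0.2,0,0,0],[0.6,-0.2,0,0,0],[0.6,-0.2,0,0,0],[0.6,-0.2,0,0,0],[0.6,-0.2,0,0,0],[0.6,-0.2,0,0,0],[0.6,-0.2,0,0,0]]]'

```

```text
time: 22.5
tool_pos: [625.1, -41.9, 112.1]
tcp_rot: [-3.14, -0.006, 1.65]
contact_force: [-4.7, 14.7, 5.9]
grip_width: 55.0
finger_force: 7.2
```

```bash

python3 -m crank '[[[0.6,-0.05,0,0,0],[0.6,-0.1,0,0,0],[0.6,-0.1,0,0,0],[0.6,-0.1,0,0,0],[0.6,-0.1,0,0,0],[0.6,-0.1,0,0,0],[0.6,-0.1,0,0,0],[0.6,-0.1,0,0,0],[0.6,-0.1,0,0,0],[0.6,-0.1,0,0,0]]]'
python3 -m crank '[[[0.6,0.1,0,0,0],[0.6,0.3,0,0,0],[0.6,0.8,0,0,0],[0.6,1.6,0,0,0],[0.6,2.5,0,0,0],[0.6,3,0,-2,0],[0.6,3,0,-4,0],[0.6,3,0,-6,0],[0.6,3,0,-8,0],[0.6,3,0,-8.8,0]]]'
python3 - <<'E'
from h import *
go(-100,40,200); p,d=bot.capture("wrist"); cv2.imwrite("pics/w4.png",p[:,:,::-1])
E
```

```text
time: 23.5
tool_pos: [625.0, -41.9, 112.2]
tcp_rot: [-3.14, -0.007, 1.65]
contact_force: [-3.5, 17.3, 5.9]
grip_width: 55.3
finger_force: 8.9
time: 24.5
tool_pos: [624.7, -16.4, 201.8]
tcp_rot: [3.138, 0.001, 1.651]
contact_force: [0.1, 0.1, 0.1]
grip_width: 55.2
finger_force: 0.0
tcp machine [ 36.5 -14.3] 201.8 shift cm [  5.44 -13.64   0.13] turn 0.07 t 24.5 F [0.1 0.1 0.1] grip -18.8
```

View pics/w4.png

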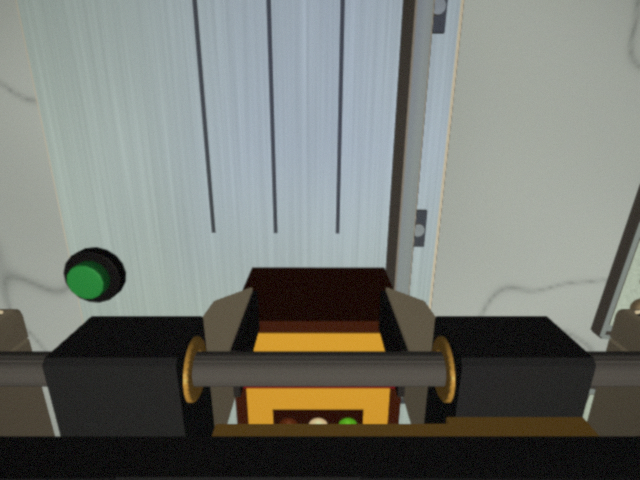

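```bash

python3 -m crank '[[[0,0,-2,0,0],[0,0,-4.5,0,0],[0,0,-7,0,0],[0,-0.5,-9.5,0,0],[0,-1.5,-12,0,0],[0,-2.5,-14.5,0,0],[0,-3.5,-17,0,0],[0,-4.1,-18.4,0,0],[0,-4.1,-18.4,0,0],[0,-4.1,-18.4,0,0]]]'
python3 - <<'E'
from h import *
p=lying(); cv2.imwrite("pics/t5.png",cv2.resize(p[140:310,200:480,::-1],None,fx=2.8,fy=2.8,interpolation=3)); 
print(w2m([444.1,-71.8])); go(-148,-55,95)
W=world("top",bot.capture("top")[1]);M=w2m(W)
p2=bot.capture("scene")[0]; cv2.imwrite("pics/s5.png",cv2.resize(p2[200:360,220:460,::-1],None,fx=3.2,fy=3.2,interpolation=3))
E
```

```text
time: 25.55
tool_pos: [443.9, -72.1, 199.4]
tcp_rot: [3.142, -0.0, 1.65]
contact_force: [1.0, -0.0, -0.7]
grip_width: 0.3
finger_force: 0.0
carton [  35.2 -125.5] [151.5 111.6] 89.82 pct [[ -19.6 -199. ]
 [  88.8  -51.3]]
[-147.89993805  -55.36658129]
tcp machine [-147.8  -55.5] 199.4 shift cm [ 0.05 -0.02 10.44] turn 0.05 t 25.6 F [-0.7 -0.2  0.4] grip -18.8
```

View pics/t5.png

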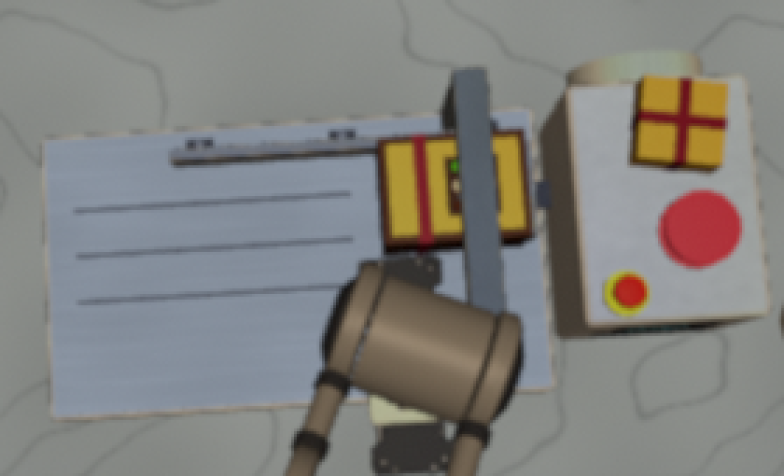

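View pics/s5.png

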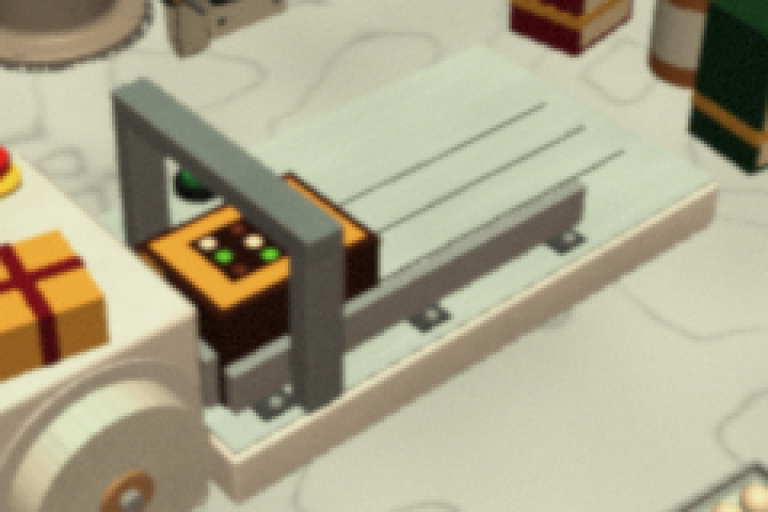

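Both views show the carton under the arch with the gold face up, its end at the stop (about (530,190) in the top crop) and its side along the guide. The measured y is -200 to -50 and the angle is within 0.2°. Next is the button.

```bash

python3 -m crank '[[[0,0,0,1.5,0],[0,0,0,3.5,0],[0,0,0,5.5,0],[0,0,0,7.5,0],[0,0,0,9.2,0],[0,0,0,10.2,0],[0,0,0,10.7,0],[0,0,0,11,0],[0,0,0,11,0],[0,0,0,11,0]]]'
python3 -m crank '[[[0,0,0,0.2,0],[0,0,0,0.4,0],[0,0,0,0.6,0],[0,0,0,0.8,0],[0,0,0,1,0],[0,0,0,1.15,0],[0,0,0,1.25,0],[0,0,0,1.25,0],[0,0,0,1.25,0],[0,0,0,1.25,0]]]'
```

```text
time: 26.7
tool_pos: [444.1, -72.3, 90.2]
tcp_rot: [3.14, 0.0, 1.65]
contact_force: [-0.2, -0.4, 0.5]
grip_width: 0.3
finger_force: 0.0
time: 27.7
tool_pos: [443.7, -72.2, 77.3]
tcp_rot: [3.141, -0.0, 1.65]
contact_force: [-0.4, 0.6, 4.5]
grip_width: 0.4
finger_force: 2.1
```

```bash

python3 -m crank '[[[0,0,0,0.1,0],[0,0,0,0.2,0],[0,0,0,0.25,0],[0,0,0,0.25,0],[0,0,0,0.25,0],[0,0,0,0.25,0],[0,0,0,0.25,0],[0,0,0,0.25,0],[0,0,0,0.25,0],[0,0,0,0.25,0]]]'
python3 -m crank '[[[0,0,0,-0.5,0],[0,0,0,-1.5,0],[0,0,0,-3,0],[0,0,0,-5,0],[0,0,0,-7,0],[0,0,0,-9,0],[0,0,0,-11,0],[0,0,0,-12,0],[0,0,0,-12,0],[0,0,0,-12,0]]]'
python3 - <<'E'
from h import *
p=lying(); p2=bot.capture("scene")[0]; cv2.imwrite("pics/s6.png",p2[:,:,::-1])
E
```

```text
time: 28.7
tool_pos: [443.8, -72.2, 76.0]
tcp_rot: [3.141, 0.0, 1.651]
contact_force: [-4.4, 1.8, 19.8]
grip_width: 0.3
finger_force: 9.7
time: 29.7
tool_pos: [443.3, -72.0, 194.0]
tcp_rot: [-3.141, -0.001, 1.65]
contact_force: [-0.2, -1.2, -0.3]
grip_width: 0.3
finger_force: 0.0
carton [  35.3 -125.4] [151.4 112.2] 89.89 pct [[ -19.8 -198.9]
 [  89.2  -50.8]]
```

View pics/s6.png

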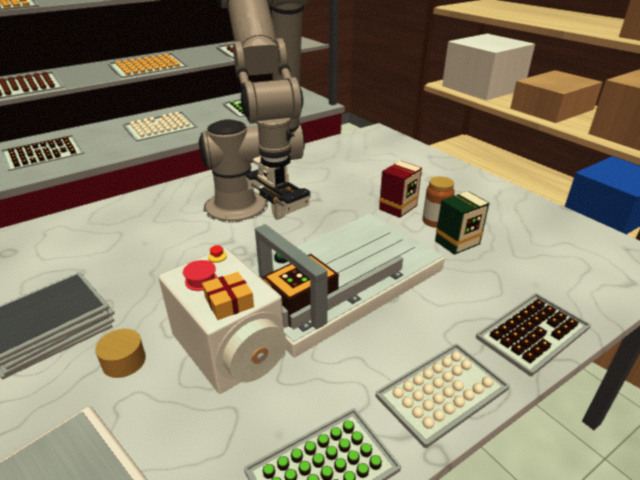

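The carton is home under the arch at about (300,283), the arm is clear and the bystanders have not moved, so I hand in.

```bash
python3 -c "
from plant import bot
print(bot.close_job())"
```

```text
the job is handed in; nothing more can be done
None
```

I handed the job in at about 30 s: the carton lies gold side up, flush along the guide and pressed home on the end stop with about 17 N, and I pressed the start button fully down only after that; the hand-in gave no verdict.

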